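# Close up the pressure cooker

### The arm

A 6-joint arm with a two-finger parallel gripper is mounted at the origin on a cart in front of the work surface, level with it; the furniture and walls round the work are solid. World frame = base frame: x ahead of the robot, y to its left, z up, the work surface at z = 0. Lengths are in mm, angles in rad, forces in N, time in s.
With the tool pointing down it reaches from about 275 to 750 mm from the base axis. Payload 10.2 kg.
Tool frame: the origin (TCP) lies where the fingers leave the gripper's body, on its centre line; the fingertips stand 73 mm ahead of it and the grasp point (between the pads) lies 54 mm ahead of it; z points along the fingers, y is the line along which they close (so a half turn about z gives the same grasp; the last joint's range is limited). The gripper opens to 85 mm and grips with 20 to 120 N. Pads are 22 mm wide; open, the fingers measure 114 mm over their backs; the gripper's body (76 mm by 85 mm) begins 54 mm behind the grasp point. The pads swing forward as they close: fully open they stand 13 mm farther back than shut.
Start: joints at [-1.509, 0.313, 1.498, -0, 1.331, -0.223], TCP at [147.494, -503.862, 303.894] pointing down, gripper open.
Joint ranges: [-2.94, 2.94], [-0.97, 2.17], [0.19, 2.56], [-1.23, 4.37], [0.02, 3.11], [-2.88, 2.88]. Speed limits (rad/s): [2.39, 2.39, 3.01, 3.14, 3.14, 3.14].

### API

Orientations are given as a unit quaternion [w, x, y, z].
In Python, from rig import ctrl gives the robot as it stands.
- The arm moves only by the shell command python3 -m creep 'ROWS' [OPENING] [FORCE]. ROWS is JSON, a list that holds one entry, the list of rows, each a list of 6 numbers: the shift along the world's x, y, z in units of 25 mm (1.0 is 25 mm), then the turn, a rotation vector about the world's x, y, z in units of 5 degrees (1.0 is 5 degrees). In form: [[[x, y, z, ax, ay, az], ...]]. A call has 1 to 20 rows; each row is the pose to reach, as a shift and turn from the pose commanded when the call began; what a row does not reach only later rows make up. A row lasts 1/12 s, in which the tool goes at most 41.7 mm and 7.16 degrees, less where a joint would pass 70% of its speed; a pose out of reach is approached as far as the arm can. A call with a gripper value outside its range is refused whole. OPENING is the finger opening in mm, from 0 to 85.4, set as the call begins (- or left out, the last holds). The fingers move at their own pace and stop on an object; FORCE is the grip in N (left out, the last holds). Time passes only in rows, so rows that repeat a pose let the fingers close. It gives the time, the measured TCP pose, the force, the opening and the grip force at its end, in the units of the state.
- ctrl.sense(): the state, without advancing time (a new reading comes with each control period).
- ctrl.capture(name): name is "scene" or "top" or "wrist"; returns a dict with "image" (420x560x3 uint8, red, green, blue), "fx", "fy", "cx", "cy" (pixels), "k1" (the pictures are not rectified: a ray, as slopes to the right and down, at radius r is drawn at 1 + k1 r^2 times it, then the intrinsics apply), "R" (3x3) and "t" (3): a world point X has camera coordinates R X + t. Camera axes: x right, y down, z forward; pixel columns grow to the right and rows downward; lengths in mm; the calibration is good to about 2 mm. A picture is of the moment at which its call begins. There is no depth.
- ctrl.finish_job(): hands the job in; it is judged then, once.
The state is a dict: "time_s": time; "joints": joint angles; "dq": joint speeds; "tau": joint torques, N m; "eef_pos": TCP position; "ee_rot": TCP orientation; "force": force on the tool from outside, world axes, zero at the start; "wrist_torque": the same for the moment, N m; "grip_width": opening from 0.0 (shut) to 1.0 (fully open); "grip_force": force on a finger pad.
Only numpy, scipy, OpenCV 4.12 (cv2) and the standard library are available. Lean on these libraries where they do the work, as an engineer would, in place of code of your own. Each camera call takes 0.05 s, during which the arm holds its last target. There are 200 camera calls.

### The job

Close up the loaded pressure cooker: push the lid's long black handle round until it lies fully home over the pot's own handle, then push the red pointer of the steam valve round until it points at the single-dot mark. Work by pushing gently with the fingertips only: the cooker must not be lifted, tipped, or shoved or twisted round on its trivet, and everything standing round it is to be left where it is.

Things in the scene. Friction and masses are not known exactly. Their poses are not given: they have to be found in the camera images.
- cooker: Loose steel pressure cooker on a wooden trivet, about 5 kg loaded; it slides or twists on the trivet if pushed too hard. Origin: centre of its underside, on the lid's turning axis, z up. Its own long black handle points along its -x; a small loop handle lies on the far side, to 139 mm from the axis. The steel lid, 218 mm across, covers it; the lid's flat top is 126 mm above the origin.
- pot_handle_end (a point): Near the end of the pot's own long handle, on its middle line, 262 mm from the pot's axis, 83 mm above the underside. That handle is a straight radial bar, 24 mm wide, 18 mm thick (74 to 92 mm above the underside), from 126 to 266 mm from the axis.
- lid (a joint): Angle of the lid on the pot, rad. 0 = closed: the lid's long handle lies right over the pot's handle, at a solid stop. It grows anticlockwise seen from above, to 1.25, so closing turns the lid clockwise. It starts open by 0.6 to 1.1, turns stiffly (0.45 N m of friction, about 3 N on the handle) and stays where it is left.
- lid_handle (a point): Point on top of the lid's long black handle, on its middle line, 180 mm from the lid's axis. The handle is a straight radial bar, 28 mm wide, 98 to 122 mm above the cooker's underside (6 mm above the pot's handle), from 123 to 269 mm from the axis. Its root, 30 mm wide and up to 130 mm above the underside, goes in over the lid to 81 mm from the axis.
- selector (a joint): Angle of the steam valve's pointer on the lid, rad, growing clockwise seen from above, range 0 to 2.4: 0 = at the steam sign (three wavy strokes), 1.3 = at the single dot, 2.2 = at the two dots. It starts between 0 and 0.5, turns lightly (0.03 N m of friction, about 1 N at the pointer) and stays where it is left. The valve rides round on the lid.
- valve_axis (a point): Top of the steam valve on its vertical turning axis: 50 mm from the lid's axis towards the lid's handle, 154 mm above the cooker's underside. A black hub 29 mm across carries the red pointer arm.
- pointer_tip (a point): Top of the tip of the red pointer, 45.5 mm from the valve axis, 154 mm above the cooker's underside. The pointer is a radial bar with a white line on top: 11 mm wide out to 39 mm from the valve axis, then 7 mm wide to 45.5 mm; it spans 138 to 154 mm above the underside and stands clear 12 mm above the lid's flat top.
- one_dot (a point): The single black dot, 12 mm across, on top of the lid, 54 mm from the valve axis, on the line from the valve axis away from the lid's handle (near the lid's centre). The pointer is set when it points at this dot.
- trivet: Fixed round wooden trivet, 224 mm across, 12 mm thick, origin at the centre of its underside on the worktop; the cooker stands at its centre.
- mug: Plain white mug, 84 mm wide, 93 mm high, handle to one side; bystander, loose. Origin under its middle.
- teaspoon: Steel teaspoon lying flat, 130 mm long; bystander, loose. Origin under its middle.
- food_tin: Tall green-and-white tin, 76 mm across, 110 mm high; bystander, loose. Origin under its middle.
- spice_jar: Glass spice jar with a dark cap, 44 mm across, 96 mm high; bystander, loose. Origin under its middle.
- salt_shaker: Small clear salt shaker with a grey cap, 44 mm across, 90 mm high; bystander, loose. Origin under its middle.
- scoop: Steel flour scoop with a black handle, lying flat, 232 mm long, 57 mm high; bystander, loose. Origin under its middle.
- flat_tin: Low round gold-and-blue tin, 86 mm across, 40 mm high; bystander, loose. Origin under its middle.

How it is judged:
By the outcome, as a careful person would: the job done as asked, in the order asked, and still so for the second after the job is handed in, with the robot touching nothing.
It also fails if it takes over 54 s, if anything falls off the work surface, if the arm or the gripper's body presses on something with over 40 N, if the wrist force passes 120 N, or if a joint passes its speed limit or range.

## Working session

There is one attempt and no reset: what is moved stays moved. The work goes in short steps, Python scripts to look and compute and a shell command to move; the robot and the scene stay as the last step left them, time stands still between calls to the robot, and variables do not carry over. Pictures are saved under pics/ and viewed, at most 10 in all, crops included, and the job is handed in when it is done.

```bash
mkdir -p pics
cat > h.py <<'E'
import numpy as np,cv2,pickle
from rig import ctrl
def cap(n,f):
    c=ctrl.capture(n); pickle.dump(c,open(f'pics/{f}.pkl','wb')); cv2.imwrite(f'pics/{f}.png',cv2.cvtColor(c['image'],cv2.COLOR_RGB2BGR)); return c
def load(f): return pickle.load(open(f'pics/{f}.pkl','rb'))
def pix(c,X):
    p=np.asarray(c['R'])@np.asarray(X,float)+np.asarray(c['t']); s=p[:2]/p[2]; s=s*(1+c['k1']*(s@s)); return np.array([c['fx']*s[0]+c['cx'],c['fy']*s[1]+c['cy']])
def world(c,u,v,z):
    d=np.array([(u-c['cx'])/c['fx'],(v-c['cy'])/c['fy']]); s=d.copy()
    for _ in range(20): s=d/(1+c['k1']*(s@s))
    R=np.asarray(c['R']);t=np.asarray(c['t']); o=-R.T@t; r=R.T@np.array([*s,1]); return o+r*(z-o[2])/r[2]
E
python3 - <<'E'
from h import *
a=cap('top','top0');b=cap('scene','scene0')
for c in(a,b): print(-np.asarray(c['R']).T@np.asarray(c['t']),c['fx'])
print(ctrl.sense())
im=np.vstack([a['image'],b['image']])
E
```

```text
[ 376.89414486  -56.65531971 1413.06210372] 391.95191298212086
[-294.3951059   533.37929998 1061.63377442] 521.7429027981361
{'time_s': 0.1, 'joints': array([-1.50940345e+00,  3.13385823e-01,  1.49835856e+00, -4.12108001e-06,
        1.33096729e+00, -2.23362018e-01]), 'dq': array([-0.00062064, -0.00119422, -0.00219801, -0.00016334,  0.001194  ,
        0.00044514]), 'tau': array([ 3.39839593e-03, -4.12890458e+01, -2.60145539e+01, -1.89213661e-04,
        2.94560225e-03,  2.77411971e-05]), 'eef_pos': array([ 147.48198287, -503.71131439,  303.39741543]), 'ee_rot': array([-5.57837732e-04,  9.89881217e-01,  1.41897369e-01,  4.32674002e-05]), 'force': array([-1.68780041,  0.09264641, -0.16369468]), 'wrist_torque': array([-0.04846553, -0.00928993,  0.05692944]), 'grip_force': 0.0, 'grip_width': 0.9967646588743349}
```

View pics/top0.png

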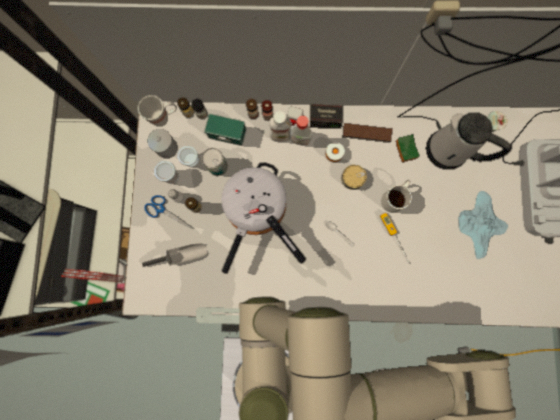

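View pics/scene0.png

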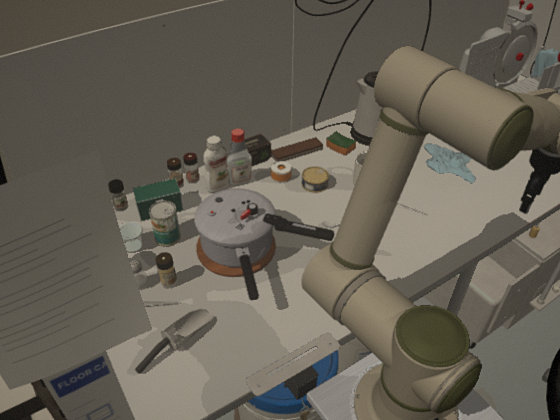

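Run:
```python
from h import *
c=load('top0'); im=cv2.cvtColor(c['image'],cv2.COLOR_RGB2BGR)[155:280,205:325]
cv2.imwrite('pics/c1.png',cv2.resize(im,None,fx=4.8,fy=4.8,interpolation=cv2.INTER_CUBIC))
```

```text
(no output)
```

View pics/c1.png

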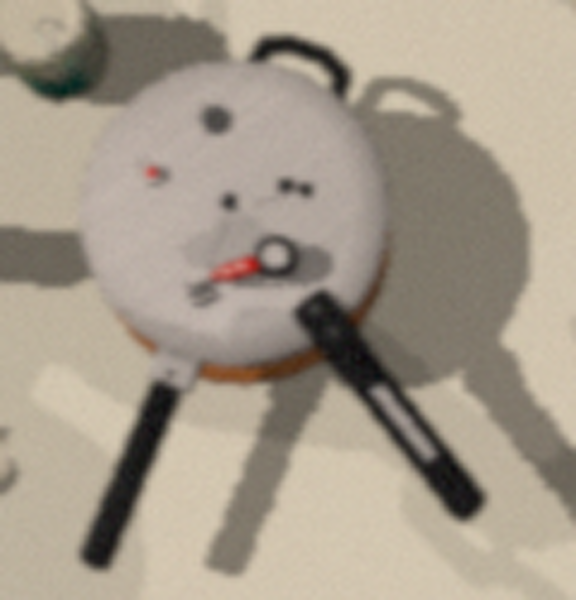

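```bash
cat > fit.py <<'E'
from h import *
from scipy.optimize import least_squares
def model(p):
    x,y,a,l,s=p; C=np.array([x,y]); e=lambda t:np.array([np.cos(t),np.sin(t)])
    h=a+l; v=C+50*e(h); # lid handle dir angle h (a=pot handle dir)
    # selector: 1.3 -> pointing away from handle (h+pi); grows clockwise
    pd=h+np.pi-(s-1.3)
    P=lambda q,z:np.array([*q,z+12])
    return dict(pot=P(C+266*e(a),92),lidend=P(C+269*e(h),122),hub=P(v,154),tip=P(v+45.5*e(pd),154),dot=P(v-54*e(h),126),loop=P(C-139*e(a),85),lidc=P(C,126))
def fit(obs):  # obs list of (cam, name, u,v)
    f=lambda p:np.concatenate([pix(c,model(p)[n])-[u,v] for c,n,u,v in obs])
    r=least_squares(f,[450,0,np.pi,.8,.3],x_scale=[10,10,.1,.1,.1],loss='soft_l1'); return r
E
python3 - <<'E'
from fit import *
c=load('top0'); k=4.8
o=[('pot',95,567),('lidend',470,514),('hub',276,256),('tip',212,274),('dot',229,201),('lidc',233,213)]
r=fit([(c,n,205+u/k-.4,155+v/k-.4) for n,u,v in o]); print(r.x, r.fun.reshape(-1,2).round(1).tolist())
m=model(r.x)
for q in m: print(q,m[q].round())
E
```

```text
[6.23450822e+02 6.09291273e+01 2.79676020e+00 1.02374900e+00
 9.01102918e-02] [[-0.1, 0.4], [0.6, 0.6], [-0.3, -0.2], [-0.5, 0.1], [0.2, -0.0], [0.1, -1.6]]
pot [373. 151. 104.]
lidend [ 414. -108.  134.]
hub [585.  30. 166.]
tip [570.  73. 166.]
dot [627.  63. 138.]
loop [754.  14.  97.]
lidc [623.  61. 138.]
```

```bash
python3 -m creep '[[[13.4,15.5,0,0,0,4.5],[13.4,15.5,0,0,0,4.5],[13.4,15.5,0,0,0,4.5],[13.4,15.5,0,0,0,4.5],[13.4,15.5,0,0,0,4.5],[13.4,15.5,0,0,0,4.5],[13.4,15.5,0,0,0,4.5],[13.4,15.5,0,0,0,4.5],[13.4,15.5,0,0,0,4.5],[13.4,15.5,0,0,0,4.5],[13.4,15.5,0,0,0,4.5],[13.4,15.5,0,0,0,4.5],[13.4,15.5,0,0,0,4.5],[13.4,15.5,0,0,0,4.5],[13.4,15.5,-1.5,0,0,4.5],[13.4,15.5,-3,0,0,4.5],[13.4,15.5,-3,0,0,4.5]]]' 0 20
python3 - <<'E'
from h import *
a=cap('top','top1');w=cap('wrist','w1')
t=cv2.resize(a['image'][150:285,200:340],(400,386),interpolation=cv2.INTER_CUBIC);w=cv2.resize(w['image'],(400,300))
o=np.zeros((386,800,3),np.uint8);o[:,:400]=t;o[:300,400:]=w
cv2.imwrite('pics/v1.png',o[...,::-1]); print(ctrl.sense())
E
```

```text
time_s: 1.52
eef_pos: [479.7, -116.2, 223.2]
ee_rot: [-0.004, 0.943, 0.332, -0.004]
force: [-0.1, 0.0, -1.8]
grip_width: -0.001
grip_force: 0.0
{'time_s': 1.6167, 'joints': array([-4.75053853e-01,  3.24580662e-01,  1.68822928e+00, -2.07935742e-04,
        1.13038608e+00,  4.19464725e-01]), 'dq': array([ 0.00478165, -0.03709184, -0.0546225 ,  0.0017605 ,  0.00517825,
        0.00332363]), 'tau': array([ 8.52422439e-02, -3.63440573e+01, -2.11316478e+01, -2.19905407e-03,
       -1.32688908e-01, -9.54860123e-03]), 'eef_pos': array([ 482.06496863, -117.20233341,  229.29631103]), 'ee_rot': array([-5.17808698e-04,  9.43358657e-01,  3.31773706e-01, -6.19201379e-04]), 'force': array([ 0.28285166, -0.64539045,  1.30102745]), 'wrist_torque': array([-0.01184347, -0.01540158,  0.00117413]), 'grip_force': 0.0, 'grip_width': 0.0007867866404016092}
```

View pics/v1.png

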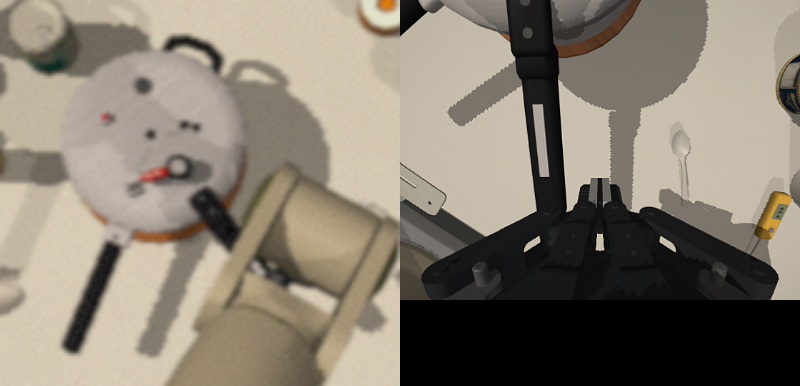

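```bash
cat > arc.py <<'E'
from fit import *
import sys
C=np.array([623.5,60.9]); a=np.degrees(2.7968); h0=218.9
def tcp(h,d=25,r=220):
    t=np.radians(h); return C+r*np.array([np.cos(t),np.sin(t)])-d*np.array([np.sin(t),-np.cos(t)])
E
python3 - <<'E'
from arc import *
b=np.array([482.5,-116.4])
print(tcp(h0,50))
for h in np.arange(h0,a-3,-2.5): print(round(h-a,1),((tcp(h)-b)/25).round(2),round((h-h0)/5,2))
E
```

```text
[ 483.68466021 -116.16403011]
58.7 [-0.58  0.79] 0.0
56.2 [-0.85  1.07] -0.5
53.7 [-1.11  1.35] -1.0
51.2 [-1.35  1.65] -1.5
48.7 [-1.58  1.96] -2.0
46.2 [-1.8   2.28] -2.5
43.7 [-2.    2.61] -3.0
41.2 [-2.19  2.95] -3.5
38.7 [-2.36  3.3 ] -4.0
36.2 [-2.52  3.65] -4.5
33.7 [-2.66  4.01] -5.0
31.2 [-2.79  4.37] -5.5
28.7 [-2.9   4.74] -6.0
26.2 [-2.99  5.12] -6.5
23.7 [-3.07  5.5 ] -7.0
21.2 [-3.13  5.88] -7.5
18.7 [-3.18  6.26] -8.0
16.2 [-3.21  6.65] -8.5
13.7 [-3.22  7.03] -9.0
11.2 [-3.21  7.42] -9.5
8.7 [-3.19  7.8 ] -10.0
6.2 [-3.15  8.19] -10.5
3.7 [-3.09  8.57] -11.0
1.2 [-3.02  8.95] -11.5
-1.3 [-2.93  9.33] -12.0
```

```bash
python3 -m creep '[[[0,0,-0.8,0,0,0],[0,0,-1.5,0,0,0],[0,0,-1.5,0,0,0]]]' 0
```

```text
time_s: 1.87
eef_pos: [482.1, -116.9, 191.3]
ee_rot: [-0.0, 0.943, 0.332, -0.0]
force: [-0.3, 0.7, 0.0]
grip_width: 0.001
grip_force: 0.0
```

```bash
python3 -m creep '[[[-0.2,0.3,0,0,0,0],[-0.4,0.55,0,0,0,0],[-0.58,0.79,0,0,0,0],[-0.72,0.93,0,0,0,-0.25],[-0.85,1.07,0,0,0,-0.5],[-1.11,1.35,0,0,0,-1],[-1.35,1.65,0,0,0,-1.5],[-1.58,1.96,0,0,0,-2],[-1.8,2.28,0,0,0,-2.5],[-2,2.61,0,0,0,-3],[-2.19,2.95,0,0,0,-3.5],[-2.36,3.3,0,0,0,-4]]]' 0
python3 - <<'E'
from h import *
w=cap('wrist','w2')
cv2.imwrite('pics/v2.png',w['image'][...,::-1]); s=ctrl.sense();print(s['force'],s['wrist_torque'],s['eef_pos'])
E
```

```text
time_s: 2.87
eef_pos: [423.2, -33.5, 192.7]
ee_rot: [0.001, 0.987, 0.163, 0.001]
force: [-0.0, -2.5, 1.5]
grip_width: 0.002
grip_force: 1.2
[-0.22738277  1.05799602 -0.56166689] [0.00221175 0.04416387 0.00297914] [422.56187185 -32.19367771 192.55361333]
```

View pics/v2.png

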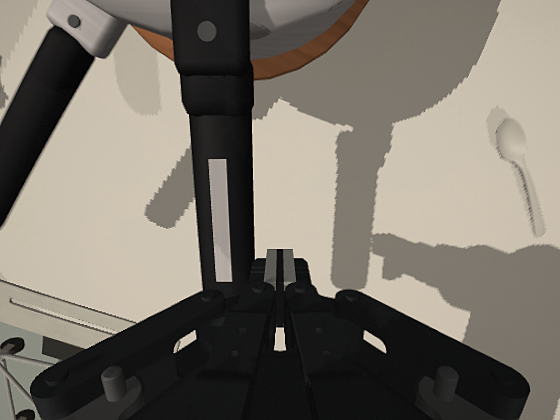

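```bash
python3 -m creep '[[[-0.16,0.35,-0.1,0,0,-0.5],[-0.3,0.71,-0.1,0,0,-1],[-0.43,1.07,-0.1,0,0,-1.5],[-0.54,1.44,-0.1,0,0,-2],[-0.63,1.82,-0.1,0,0,-2.5],[-0.71,2.2,-0.1,0,0,-3],[-0.77,2.58,-0.1,0,0,-3.5],[-0.82,2.96,-0.1,0,0,-4],[-0.84,3.15,-0.1,0,0,-4.25],[-0.85,3.35,-0.1,0,0,-4.5],[-0.855,3.55,-0.1,0,0,-4.75],[-0.86,3.73,-0.1,0,0,-5]]]' 0
python3 - <<'E'
from h import *
a=cap('top','top3');w=cap('wrist','w3')
t=cv2.resize(a['image'][150:285,200:340],(400,386),interpolation=cv2.INTER_CUBIC);w=cv2.resize(w['image'],(400,300))
o=np.zeros((386,800,3),np.uint8);o[:,:400]=t;o[:300,400:]=w
cv2.imwrite('pics/v3.png',o[...,::-1]); s=ctrl.sense();print(s['force'],s['wrist_torque'],s['eef_pos'])
E
```

```text
time_s: 3.92
eef_pos: [402.0, 59.6, 189.8]
ee_rot: [0.0, 0.999, -0.054, 0.001]
force: [-0.9, -2.0, 0.9]
grip_width: 0.0
grip_force: 1.1
[ 0.05448021 -0.33831914  0.41594098] [-0.00036331 -0.06597757 -0.01137248] [401.99788909  59.79448334 189.67885152]
```

View pics/v3.png

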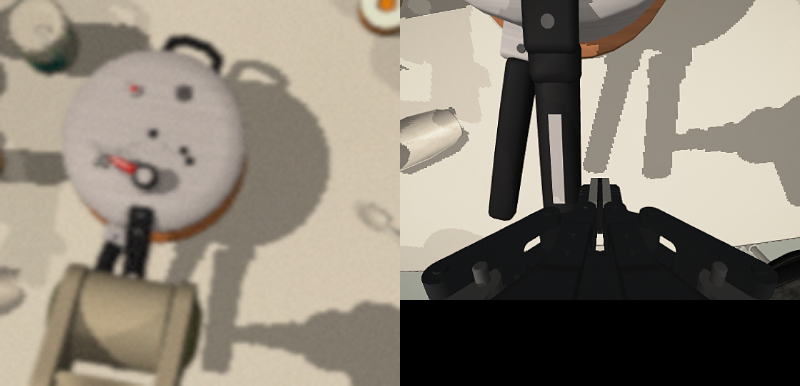

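```bash
python3 -m creep '[[[0,0.2,0,0,0,-0.25],[0.01,0.39,0,0,0,-0.5],[0.02,0.58,0,0,0,-0.75],[0.03,0.77,0,0,0,-1],[0.05,0.96,0,0,0,-1.25],[0.07,1.16,0,0,0,-1.5],[0.09,1.28,0,0,0,-1.67]]]' 0
python3 - <<'E'
from h import *
w=cap('wrist','w4')
cv2.imwrite('pics/v4.png',w['image'][...,::-1]); s=ctrl.sense();print(s['force'],s['wrist_torque'],s['eef_pos'])
E
```

```text
time_s: 4.6
eef_pos: [404.3, 91.5, 189.4]
ee_rot: [0.0, 0.992, -0.126, 0.0]
force: [-1.1, -3.0, 1.9]
grip_width: 0.004
grip_force: 1.1
[-1.00431475 -0.03819903  0.46692824] [-0.04476954  0.05135735  0.00943981] [404.28619813  91.73527491 189.32028367]
```

View pics/v4.png

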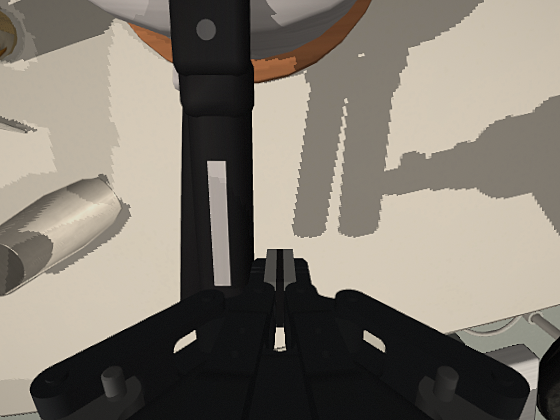

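```bash
python3 -m creep '[[[0.015,0.1,0,0,0,-0.13],[0.03,0.2,0,0,0,-0.26],[0.05,0.3,0,0,0,-0.4],[0.07,0.4,0,0,0,-0.52],[0.08,0.46,0,0,0,-0.6]]]' 0
python3 -m creep '[[[0.02,0.06,0,0,0,-0.08],[0.03,0.12,0,0,0,-0.15]]]' 0
python3 -m creep '[[[0.01,0.05,0,0,0,-0.06],[0.02,0.1,0,0,0,-0.13]]]' 0
```

```text
time_s: 5.07
eef_pos: [406.3, 103.1, 188.9]
ee_rot: [-0.0, 0.988, -0.153, 0.0]
force: [-0.9, -2.2, 0.7]
grip_width: -0.001
grip_force: 1.1
time_s: 5.23
eef_pos: [407.0, 106.0, 188.8]
ee_rot: [0.0, 0.987, -0.159, -0.0]
force: [-0.2, -1.8, 0.8]
grip_width: -0.003
grip_force: 1.1
time_s: 5.4
eef_pos: [407.5, 108.5, 188.8]
ee_rot: [0.0, 0.986, -0.165, -0.0]
force: [-1.0, -1.9, 0.6]
grip_width: 0.002
grip_force: 1.1
```

```bash
python3 -m creep '[[[0.01,0.05,0,0,0,-0.06]]]' 0 | sed -n 2,4p
python3 -m creep '[[[0.01,0.05,0,0,0,-0.06]]]' 0| sed -n 2,4p
python3 -m creep '[[[0.01,0.05,0,0,0,-0.06]]]' 0| sed -n 2,4p
python3 - <<'E'
from h import *
w=cap('wrist','w5')
cv2.imwrite('pics/v5.png',w['image'][...,::-1]); s=ctrl.sense();print(s['force'],s['wrist_torque'],s['eef_pos'])
E
```

```text
eef_pos: [407.8, 109.7, 188.9]
ee_rot: [0.0, 0.986, -0.167, 0.0]
force: [-0.6, -3.3, 1.1]
eef_pos: [408.1, 111.0, 188.9]
ee_rot: [0.0, 0.985, -0.17, 0.0]
force: [-0.3, -2.3, 0.2]
eef_pos: [408.3, 112.0, 188.9]
ee_rot: [0.0, 0.985, -0.172, 0.0]
force: [-0.9, -6.4, 1.7]
[-0.67774181 -3.99118054  0.70899145] [-0.6301041   0.0574102  -0.03214262] [408.30804713 112.10512968 188.87685445]
```

View pics/v5.png

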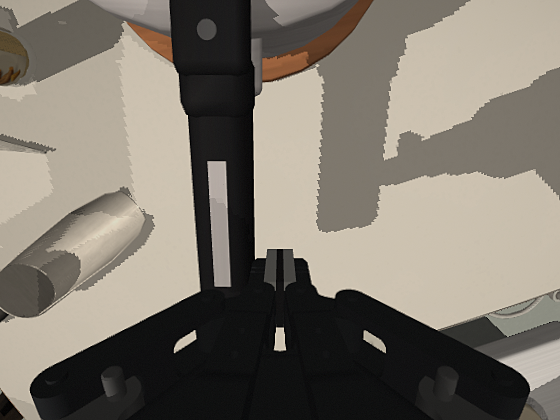

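```bash
python3 -m creep '[[[-0.2,-0.5,0,0,0,0],[-0.4,-1,0,0,0,0],[-0.4,-1,1.6,0,0,0],[-0.4,-1,2.6,0,0,0],[-0.4,-1,2.6,0,0,0],[-0.4,-1,2.6,0,0,0]]]' 0
python3 - <<'E'
from fit import *
w=cap('wrist','w6');a=cap('top','t6');b=cap('scene','s6')
C=np.array([623.5,60.9])
m=model([*C,2.7968,0,.09])
print({k:(v.round(), pix(a,v).round(1),pix(b,v).round(1)) for k,v in m.items()})
for n,c in(('top',a),('scene',b)):
    h=pix(c,m['hub']); im=c['image'].astype(int); r=(im[...,0]>110)&(im[...,0]-np.maximum(im[...,1],im[...,2])>45)
    yy,xx=np.nonzero(r); k=np.hypot(xx-h[0],yy-h[1])<40
    for x,y in zip(xx[k],yy[k]): print(n,x,y,world(c,x,y,166).round()[:2],end=';')
    print()
i=lambda c,p,q:cv2.resize(c['image'][p[1]-50:p[1]+50,p[0]-66:p[0]+67],(400,300),interpolation=cv2.INTER_CUBIC)
o=np.hstack([i(a,(250,215),0),i(b,(245,230),0)]);cv2.imwrite('pics/v6.png',o[...,::-1])
print(ctrl.sense()['joints'],ctrl.sense()['eef_pos'])
E
```

```text
time_s: 6.2
eef_pos: [398.6, 87.3, 254.7]
ee_rot: [-0.0, 0.985, -0.172, 0.001]
force: [0.6, -0.5, -0.7]
grip_width: -0.003
grip_force: 0.0
{'pot': (array([373., 151., 104.]), array([224.3, 273.1]), array([255.5, 295.1])), 'lidend': (array([370., 152., 134.]), array([222.4, 274. ]), array([255.5, 287.8])), 'hub': (array([576.,  78., 166.]), array([246.8, 209.9]), array([237.4, 214.6])), 'tip': (array([606., 112., 166.]), array([236.5, 200.7]), array([219.8, 213.1])), 'dot': (array([627.,  60., 138.]), array([253.7, 196.3]), array([234.2, 209.1])), 'loop': (array([754.,  14.,  97.]), array([269.2, 162.9]), array([226.7, 189.4])), 'lidc': (array([624.,  61., 138.]), array([253.3, 197.4]), array([234.5, 210. ]))}
top 250 179 [679.  71.];top 251 179 [679.  68.];top 250 180 [676.  71.];top 251 180 [676.  68.];top 237 201 [605. 111.];top 237 202 [602. 110.];top 238 202 [602. 107.];top 239 202 [602. 104.];top 240 202 [602. 101.];top 237 203 [598. 110.];top 238 203 [598. 107.];top 239 203 [598. 104.];top 240 203 [599. 101.];top 241 203 [599.  97.];top 238 204 [595. 107.];top 239 204 [595. 104
[... 1638 characters left out ...]
5 [594. 107.];scene 225 215 [593. 105.];scene 226 215 [591. 103.];scene 227 215 [590. 101.];scene 228 215 [588.  98.];scene 229 215 [587.  96.];scene 230 215 [586.  94.];scene 231 215 [584.  92.];scene 220 216 [596. 117.];scene 222 216 [593. 113.];scene 223 216 [592. 111.];scene 224 216 [591. 109.];scene 225 216 [589. 107.];scene 226 216 [588. 105.];scene 227 216 [586. 102.];scene 228 216 [585. 100.];scene 229 216 [584.  98.];scene 230 216 [582.  96.];scene 231 216 [581.  94.];scene 229 217 [580. 100.];scene 230 217 [579.  98.];scene 231 217 [578.  96.];
[-7.36399992e-02  1.05537521e-01  1.89813227e+00  2.55678268e-04
  1.13991798e+00  1.84317856e+00] [397.8482602   87.30799157 252.91188394]
```

View pics/v6.png

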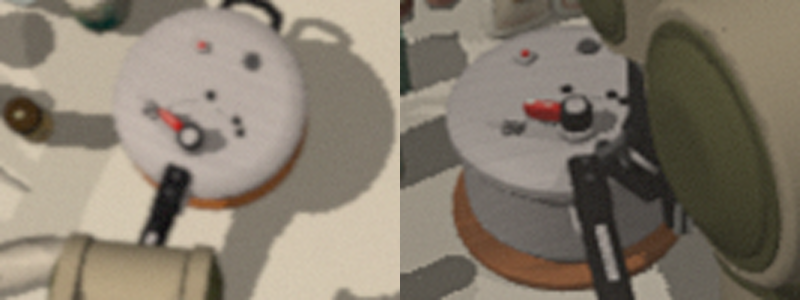

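```bash
cat > pt.py <<'E'
import numpy as np
H=np.array([576.5,78])
def P(p,d,r=36):
    t=np.radians(p); return H+r*np.array([np.cos(t),np.sin(t)])+d*np.array([-np.sin(t),np.cos(t)])
E
python3 - <<'E'
from pt import *
b=np.array([398,87.3]); s=P(49,36); print(s,((s-b)/25).round(2))
print(((P(49,18)-s)/25).round(2))
for p in range(49,-26,-5): print(p,((P(p,16)-s)/25).round(2),(p-49)/5)
E
```

```text
[572.94858016 128.78766993] [7.   1.66]
[ 0.54 -0.47]
49 [ 0.6  -0.52] 0.0
44 [ 0.73 -0.57] -1.0
39 [ 0.86 -0.63] -2.0
34 [ 0.98 -0.7 ] -3.0
29 [ 1.09 -0.77] -4.0
24 [ 1.2  -0.86] -5.0
19 [ 1.3  -0.96] -6.0
14 [ 1.38 -1.06] -7.0
9 [ 1.46 -1.17] -8.0
4 [ 1.53 -1.29] -9.0
-1 [ 1.59 -1.42] -10.0
-6 [ 1.64 -1.55] -11.0
-11 [ 1.68 -1.68] -12.0
-16 [ 1.7  -1.81] -13.0
-21 [ 1.72 -1.95] -14.0
```

```bash
python3 -m creep '[[[3,1.66,0,0,0,7],[7,1.66,0,0,0,13.8],[7,1.66,0,0,0,13.8],[7,1.66,0,0,0,13.8],[7,1.66,0,0,0,13.8],[7,1.66,0,0,0,13.8],[7,1.66,0,0,0,13.8],[7,1.66,0,0,0,13.8],[7,1.66,0,0,0,13.8],[7,1.66,0,0,0,13.8],[7,1.66,0,0,0,13.8],[7,1.66,0,0,0,13.8],[7,1.66,-0.5,0,0,13.8],[7,1.66,-1,0,0,13.8],[7,1.66,-1,0,0,13.8],[7,1.66,-1,0,0,13.8]]]' 0
python3 - <<'E'
from h import *
w=cap('wrist','w7'); s=ctrl.sense(); print(s['eef_pos'],s['ee_rot'],s['joints'],s['force'])
cv2.imwrite('pics/v7.png',w['image'][...,::-1])
for q in((576.5,78,166),(606,112,166),(627,60,138)): print(pix(w,q).round())
E
```

```text
time_s: 7.68
eef_pos: [573.1, 128.6, 228.3]
ee_rot: [-0.0, 0.91, 0.415, -0.001]
force: [0.0, -1.1, -0.1]
grip_width: -0.001
grip_force: 0.0
[573.32933611 128.67147375 229.07718976] [-5.10640436e-05  9.09630036e-01  4.15419298e-01 -5.11916187e-05] [2.15110632e-02 5.13140071e-01 1.40476482e+00 5.66467023e-05
 1.22382221e+00 7.35480704e-01] [-0.38522539  0.93374715  0.13893086]
[343. 332.]
[349. 257.]
[415. 275.]
```

View pics/v7.png

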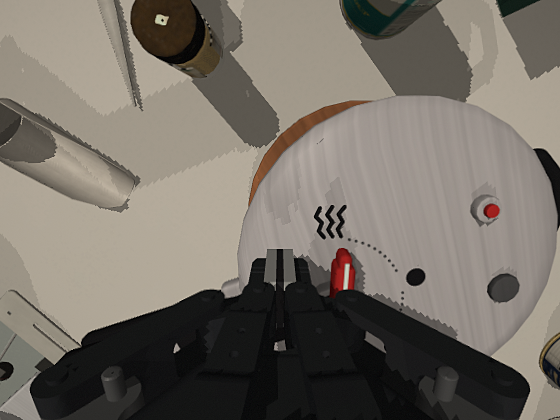

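```bash
python3 -m creep '[[[0.2,-0.17,-0.1,0,0,0],[0.4,-0.35,-0.1,0,0,0],[0.6,-0.52,-0.1,0,0,0],[0.73,-0.57,-0.1,0,0,-1],[0.86,-0.63,-0.1,0,0,-2],[0.98,-0.7,-0.1,0,0,-3],[1.09,-0.77,-0.1,0,0,-4],[1.2,-0.86,-0.1,0,0,-5],[1.3,-0.96,-0.1,0,0,-6],[1.38,-1.06,-0.1,0,0,-7],[1.46,-1.17,-0.1,0,0,-8],[1.53,-1.29,-0.1,0,0,-9],[1.59,-1.42,-0.1,0,0,-10],[1.64,-1.55,-0.1,0,0,-11],[1.64,-1.55,-0.1,0,0,-11]]]' 0
cat > see.py <<'E'
from h import *
import sys
n=sys.argv[1]
H=np.array([576.5,78]); s=ctrl.sense(); print(s['eef_pos'].round(1),s['force'].round(1))
for cam in('wrist','top','scene'):
    c=cap(cam,n+cam); im=c['image'].astype(int); r=(im[...,0]>90)&(im[...,0]-np.maximum(im[...,1],im[...,2])>45)
    if cam=='wrist': r=(im[...,0]>60)&(im[...,0]>2*np.maximum(im[...,1],im[...,2]))
    W=np.array([world(c,x,y,166)[:2]-H for y,x in np.argwhere(r)]).reshape(-1,2); d=np.hypot(*W.T); W=W[(d>15)&(d<52)]
    if len(W)<3: print(cam,len(W)); continue
    far=W[np.hypot(*W.T)>35]; m=W.mean(0); f=far.mean(0) if len(far) else m
    print(cam,len(W),'mean dir',np.degrees(np.arctan2(m[1],m[0])).round(1),'far dir',np.degrees(np.arctan2(f[1],f[0])).round(1),'maxr',np.hypot(*W.T).max().round(1), 'off pix of dot',pix(c,(627,60,138)).round(1))
E
python3 see.py a
```

```text
time_s: 8.98
eef_pos: [614.8, 89.0, 226.5]
ee_rot: [-0.0, 0.999, -0.053, 0.0]
force: [0.4, 0.6, 0.2]
grip_width: -0.001
grip_force: 0.1
[614.8  89.  226.5] [0.4 0.6 0.2]
wrist 425 mean dir -13.2 far dir -12.1 maxr 49.3 off pix of dot [326.5 229.7]
top 0
scene 0
```

```bash
python3 -m creep '[[[0.03,-0.1,0,0,0,-0.8],[0.05,-0.21,0,0,0,-1.6],[0.05,-0.21,0,0,0,-1.6],[0.2,0.6,0,0,0,-1.6],[0.4,1.3,0,0,0,-1.6],[0.4,1.3,0,0,0,-1.6]]]' 0
python3 see.py b
python3 - <<'E'
from h import *
c=load('bwrist'); im=c['image'].astype(int); H=np.array([576.5,78])
# white line pixels adjacent to red; red mask principal axis
r=((im[...,0]>60)&(im[...,0]>2*np.maximum(im[...,1],im[...,2]))).astype(np.uint8)
n,l,st,ce=cv2.connectedComponentsWithStats(r); print([(st[i].tolist(),ce[i].round().tolist()) for i in range(1,n) if st[i][4]>30])
d=(im.max(2)<45).astype(np.uint8); n,l,st,ce=cv2.connectedComponentsWithStats(d)
for i in range(1,n):
    if 60<st[i][4]<1500: print('dark',st[i].tolist(),world(c,*ce[i],138).round(1)[:2])
print('pred hub,dot',pix(c,(576.5,78,166)),pix(c,(627,60,138)))
i=max(range(1,1),default=0)
hull=cv2.morphologyEx(r,cv2.MORPH_CLOSE,np.ones((9,9)))
wl=(im.min(2)>110)&(hull>0)
p=np.argwhere(wl)
if len(p): 
  W=np.array([world(c,x,y,166)[:2] for y,x in p]); v=np.linalg.svd(W-W.mean(0))[2][0]; print(len(p),'line',W.mean(0),W.min(0),W.max(0),np.degrees(np.arctan2(v[1],v[0])),W.mean(0)-H)
E
```

```text
time_s: 9.63
eef_pos: [624.5, 124.9, 226.4]
ee_rot: [-0.0, 0.993, -0.118, 0.0]
force: [-1.1, 0.3, 0.0]
grip_width: -0.002
grip_force: 0.0
[624.5 124.9 226.4] [-1.1  0.3  0. ]
wrist 1091 mean dir -13.3 far dir -13.8 maxr 48.8 off pix of dot [387.1 225.7]
top 29 mean dir -19.8 far dir -21.0 maxr 42.4 off pix of dot [253.6 196.3]
scene 0
[([350, 129, 15, 15, 186], [357.0, 136.0]), ([374, 253, 34, 58, 1091], [391.0, 281.0]), ([0, 367, 37, 53, 1426], [16.0, 398.0])]
dark [144, 95, 44, 25, 451] [718.2 162.1]
dark [379, 218, 20, 19, 301] [625.9  59.2]
dark [435, 250, 17, 17, 217] [598.2  29.1]
dark [82, 255, 54, 50, 894] [635.6 225.6]
dark [443, 268, 17, 16, 200] [584.9  24.9]
dark [0, 331, 22, 53, 601] [586.7 337.5]
dark [526, 408, 34, 12, 252] [436.3 -48. ]
pred hub,dot [383.76373031 335.12548302] [387.09720915 225.73638522]
158 line [603.38061751  67.49925982] [593.62803317  62.97320125] [614.24015964  71.99469877] 159.1307220248995 [ 26.88061751 -10.50074018]
```

```bash
python3 -m creep '[[[0,0.3,1,0,0,0],[0,0.3,3,0,0,0],[0,0.3,5,0,0,0],[-5,-8,5,0,0,0],[-8,-20,5,0,0,0],[-8,-20,5,0,0,0],[-8,-20,5,0,0,0],[-8,-20,5,0,0,0],[-8,-20,5,0,0,0],[-8,-20,5,0,0,0],[-8,-20,5,0,0,0],[-8,-20,5,0,0,0],[-8,-20,5,0,0,0],[-8,-20,5,0,0,0],[-8,-20,5,0,0,0],[-8,-20,5,0,0,0],[-8,-20,5,0,0,0],[-8,-20,5,0,0,0],[-8,-20,5,0,0,0]]]' 0
python3 see.py c
python3 - <<'E'
from fit import *
a=load('top0');c=load('ctop')
ga,gc=[cv2.cvtColor(x['image'],cv2.COLOR_RGB2GRAY).astype(np.float32) for x in(a,c)]
# loop handle and both sides shift
def sh(u,v,w):
    t=ga[v-w:v+w+1,u-w:u+w+1]; s=gc[v-w-4:v+w+5,u-w-4:u+w+5]
    m=cv2.matchTemplate(s,t,cv2.TM_CCOEFF_NORMED); _,q,_,l=cv2.minMaxLoc(m); k=cv2.resize(m,None,fx=10,fy=10,interpolation=cv2.INTER_CUBIC); _,_,_,L=cv2.minMaxLoc(k); return (np.array(L)+.5)/10-.5-4,round(q,3)
print('loop',sh(267,168,8))
# lid handle axis now: dark pixels between r 130..262
for cc,z,ang in((a,104,None),(c,134,None)):
    P=[]
    for y,x in np.argwhere(cc['image'].max(2)<60):
        W=world(cc,x,y,z)[:2]-[623.5,60.9]; r=np.hypot(*W); th=np.degrees(np.arctan2(W[1],W[0]))
        if 175<r<262 and 150<th<172: P.append(th)
    print(len(P),np.mean(P),np.std(P))
E
```

```text
time_s: 11.37
eef_pos: [423.8, -377.6, 351.3]
ee_rot: [-0.0, 0.993, -0.121, -0.0]
force: [1.6, 0.2, -0.0]
grip_width: 0.005
grip_force: 0.0
[ 423.8 -377.6  351.3] [ 1.6  0.2 -0. ]
wrist 0
top 31 mean dir -19.4 far dir -20.5 maxr 42.4 off pix of dot [253.6 196.3]
scene 21 mean dir -13.5 far dir -12.0 maxr 35.6 off pix of dot [234.1 209.2]
loop (array([0.25, 0.25]), 0.987)
127 159.8693174731471 1.2318371808064146
103 160.60231625257316 1.632909126605982
```

```bash
python3 -c "
from rig import ctrl
print(ctrl.finish_job())"
```

```text
the job is handed in; nothing more can be done
None
```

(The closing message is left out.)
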